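# Snap the waste pipe into its clips and hold it against the sprung stop

### The job

Lift the waste pipe off its wooden rest and push it straight down past the sprung jaws into both fork clips on the plywood board, until both jaws have snapped back over it. Then slide it along in the clips against the sprung end stop, and press the stop about half-way in (about 10 N), never right to the end of its travel. Finish while still holding the pipe and pressing steadily like that, so that I can fasten the strap: do not let go at the end, and leave the soap bottle, the bowl and the screwdriver where they are.

Things in the scene. Friction and masses are not known exactly. Their poses are not given: they have to be found in the camera images.
- pipe: the waste pipe: plain grey straight tube, 32 mm outside diameter, 240 mm long, about 0.12 kg, both ends alike. Origin in the middle of its length, on its axis; its y axis runs along the tube. It starts lying level on the wooden rest, its axis 40 mm above the table, and is free to be gripped across its middle (100 mm or more of free length there)
- rest: fixed wooden rest (200 x 90 mm, 12 mm thick base) with two low open U supports 160 mm apart, in which the pipe lies along the rest's y axis. Origin: centre of the underside. The supports are 20 mm long and rise to 36 mm above the table, 47 mm wide over all
- seat (a point): point on the pipe's seated axis midway between the two clips, 46 mm above the table. Its y axis runs along the clips to the end stop, z is up, x points across to the jaws. Clip centres lie 60 mm either way along y, with 100 mm free between the clips for fingers. A pipe seated with its middle at y = -20 mm ends 20 mm short of the resting stop pad
- jig: fixed plywood board, 120 x 350 mm, 18 mm thick, that carries the clips and the stop. Origin on the table right below the seat point, same axes as it; the board reaches from y = -140 to +210 mm. Bearing down on a seated pipe adds friction on the clip floors, which the force at the wrist includes: how far the stop has gone in tells the true push
- clip_a (a point): seated pipe axis at the middle of the fork clip farther from the stop. White U, 20 mm long, 35 mm wide inside, open upwards; its fixed prong (-x side) rises 20 mm above the axis and flares outward, and a sprung steel jaw with a small black roller overhangs from the +x side
- clip_b (a point): the same for the like clip nearer the stop. A pipe pressed straight down meets the rollers when its axis is about 29 mm above the seat, rolls both jaws aside (2 to 6 N a clip), and they spring back over it in the last millimetres, when it lies on the floor of the U
- jaw_a (a joint): angle of the jaw of the clip farther from the stop, rad: 0 closed, about 0.1 to 0.2 while the pipe passes, back to 0 when seated
- jaw_b (a joint): the same for the jaw of the clip nearer the stop
- stop_pad: black round rubber pad of the sprung end stop, 44 mm diameter, on a steel rod in an aluminium block (60 mm wide, 74 mm high above the table). Origin: centre of the face that the pipe's end meets, level with the seated pipe's axis. At rest it is 120 mm from the seat point along y and moves up to 30 mm on, against a 700 N/m spring without preload: half-way in (135 mm) is 10.5 N
- soap: bystander: soap bottle, 64 mm diameter, 170 mm high, origin under its centre
- tub: bystander: round steel bowl, 80 mm across, 55 mm high, origin under its centre
- driver: bystander: screwdriver lying on the table, origin on the table under its middle
Things that resemble listed ones, but are neither listed nor needed, are in the scene too. Several things have the shape of the pipe; the one meant has the colours described above.

How it is judged:
By the outcome, as a careful person would: the job done as asked, in the order asked, and still so for the second after the job is handed in, while the arm keeps its last pose, push and grip.
It also fails if it takes over 43 s, if anything falls off the work surface, if the arm or the gripper's body presses on something with over 40 N, if the wrist force passes 120 N, or if a joint passes its speed limit or range.

### The arm

A 7-joint arm with a two-finger parallel gripper is mounted at the origin on the work surface. World frame = base frame: x ahead of the robot, y to its left, z up, the work surface at z = 0. Lengths are in mm, angles in rad, forces in N, time in s.
With the tool pointing down it reaches from about 350 to 900 mm from the base axis. Payload 19.9 kg.
Tool frame: the origin (TCP) lies at the very end of the fingers, on their centre line; the grasp point (between the pads) lies 19 mm behind it (bot.pinch_z is the distance from the TCP to the grasp point, in mm); z points along the fingers, y is the line along which they close (so a half turn about z gives the same grasp; the last joint's range is limited). The gripper opens to 94 mm and grips with 3 to 60 N. Pads are 16 mm wide; open, the fingers measure 119 mm over their backs; the gripper's body (75 mm by 177 mm) begins 78 mm behind the grasp point.
Start: joints at [1.236, 0.417, -0.01, 1.614, 0.005, 1.111, -0.053], TCP at [180.988, -598.199, 205.425] pointing down, gripper open.
Joint ranges: [-2.81, 2.81], [-0.39, 2.02], [-1.27, 1.25], [0.06, 2.57], [-1.19, 4.33], [0.19, 2], [-2.82, 2.82]. Speed limits (rad/s): [1.89, 1.89, 2.39, 2.39, 3.01, 3.01, 3.01].

### API

Orientations are given as a unit quaternion [w, x, y, z].
In Python, from cell import bot, get_image, camera_model, close_job gives the robot as it stands. The module is installed in compiled form; this text tells all that it offers.
- The arm moves only by the tool jog_arm, never from a script. Its argument "deltas" is one flat list of numbers, 4 for each row, row after row: the shift along the tool's x, y, z in cm, then the turn about the tool's z in degrees. In form: [dx, dy, dz, twist, dx, dy, dz, twist, ...]. A call has 1 to 12 rows; each row shifts and turns the commanded pose from where the row before left it, along the tool's axes as they then stand; what a row does not reach is not made up. A row lasts 1/10 s, in which the tool goes at most 50 mm and 8.59 degrees, less where a joint would pass 70% of its speed; a pose out of reach is approached as far as the arm can. A call with a gripper value outside its range is refused whole. "claw" is the opening, from 0 (shut) to 1 (fully open), set as the call begins (left out, the last holds). The fingers move at their own pace and stop on an object; "force" is the grip in N (left out, the last holds). Time passes only in rows, so rows that do not move let the fingers close. It gives the time, the measured TCP pose, the force, the opening and the grip force at its end, in the units of the state.
- bot.sense(): the state, without advancing time (a new reading comes with each control period).
- get_image(name): name is "scene" or "top"; returns (picture, depth): 384x512x3 uint8, blue, green, red; 384x512 float32, mm along the optical axis (not along the pixel's ray), 0 where there is no reading.
- camera_model(name): a dict with "K" (3x3 intrinsics, pixels), "xyz" and "orientation" of the camera in the world. Camera axes: x right, y down, z forward; pixel columns grow to the right and rows downward; lengths in mm; the calibration is good to about 2 mm. A picture is of the moment at which its call begins. camera_model takes no time and is no camera call.
- close_job(): hands the job in; it is judged then, once.
The state is a dict: "time_s": time; "qpos": joint angles; "joint_velocities": joint speeds; "effort": joint torques, N m; "position": TCP position; "tcp_rot": TCP orientation; "contact_force": force on the tool from outside, world axes, zero at the start; "torque": the same for the moment, N m; "width": finger opening in mm; "grasp_force": force on a finger pad.
Only numpy, scipy, OpenCV 4.12 (cv2) and the standard library are available. Lean on these libraries where they do the work, as an engineer would, in place of code of your own. Each camera call takes 0.05 s, during which the arm holds its last target. There are 200 camera calls.

## Working session

There is one attempt and no reset: what is moved stays moved. The work goes in short steps, Python scripts to look and compute and a tool call to move; the robot and the scene stay as the last step left them, time stands still between calls to the robot, and variables do not carry over. Pictures are saved under pics/ and viewed, at most 10 in all, crops included, and the job is handed in when it is done.

Besides the shell and the picture viewer there is one more tool, called as name(argument=value, ...), one argument or row to a line, values as JSON. jog_arm: Moves the arm, as the interface text tells. Its arguments: {"type":"object","properties":{"deltas":{"type":"array"},"claw":{"type":"number"},"force":{"type":"number"}},"required":["deltas"]}

```bash
mkdir -p pics
cat > h.py <<'E'
import numpy as np, cv2
from scipy.spatial.transform import Rotation as R
from cell import bot, get_image, camera_model, close_job
def cam(n):
    m=camera_model(n); q=m["orientation"]; return np.array(m["K"]),np.array(m["xyz"]),R.from_quat([q[1],q[2],q[3],q[0]]).as_matrix()
def cloud(n,d):
    K,t,M=cam(n); v,u=np.mgrid[:384,:512]
    p=np.stack([(u-K[0,2])/K[0,0]*d,(v-K[1,2])/K[1,1]*d,d],-1); return p@M.T+t
def ray(n,u,v,z):
    K,t,M=cam(n); r=M@np.linalg.solve(K,[u,v,1]); return t+r*(z-t[2])/r[2]
E
python3 - <<'E'
from h import *
for n in("scene","top"):
    im,d=get_image(n); cv2.imwrite(f"pics/{n}0.png",cv2.resize(im,(800,600),interpolation=cv2.INTER_CUBIC)); np.savez(f"{n}0.npz",im=im,d=d)
    print(n,camera_model(n))
print(bot.sense(),bot.pinch_z)
E
```

```text
scene {'K': array([[401.19293497,   0.        , 255.49484974],
       [  0.        , 401.19293497, 195.10916953],
       [  0.        ,   0.        ,   1.        ]]), 'xyz': array([1488.54408834,  156.61725856,  992.57038299]), 'orientation': array([-0.24280455,  0.56055125,  0.73252744, -0.30038608])}
top {'K': array([[484.49541869,   0.        , 257.32246727],
       [  0.        , 484.49541869, 184.35551374],
       [  0.        ,   0.        ,   1.        ]]), 'xyz': array([ 410.86268953,  -43.81069736, 1402.87724212]), 'orientation': array([ 0.0388758 , -0.70293916,  0.70832981, -0.05132336])}
{'time_s': 0.1, 'qpos': array([ 1.23552039,  0.41791874, -0.0103033 ,  1.6140883 ,  0.00471512,
        1.11071772, -0.05299579]), 'joint_velocities': array([-0.00077982, -0.00102562, -0.00078986, -0.00163586, -0.00044852,
        0.00064477, -0.00048344]), 'effort': array([ 5.57983894e-04, -8.52579689e+01,  6.39564916e-01, -4.26697218e+01,
       -4.89577290e-02,  1.63276278e-02,  1.35364598e-04]), 'position': array([ 180.86860113, -597.9072205 ,  204.89586512]), 'tcp_rot': array([-5.38947205e-04,  9.89229797e-01,  1.46369742e-01, -1.30045457e-04]), 'contact_force': array([-0.53406423, -1.05824179, -0.29598164]), 'torque': array([-0.001516  ,  0.01771985, -0.02257507]), 'grasp_force': 0.0, 'width': 94.32093648968522} 18.8
```

View pics/top0.png

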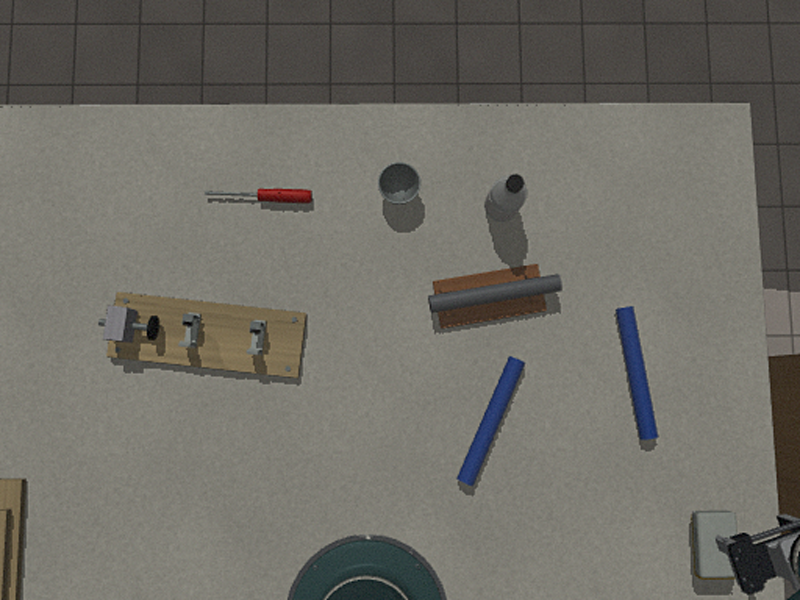

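View pics/scene0.png

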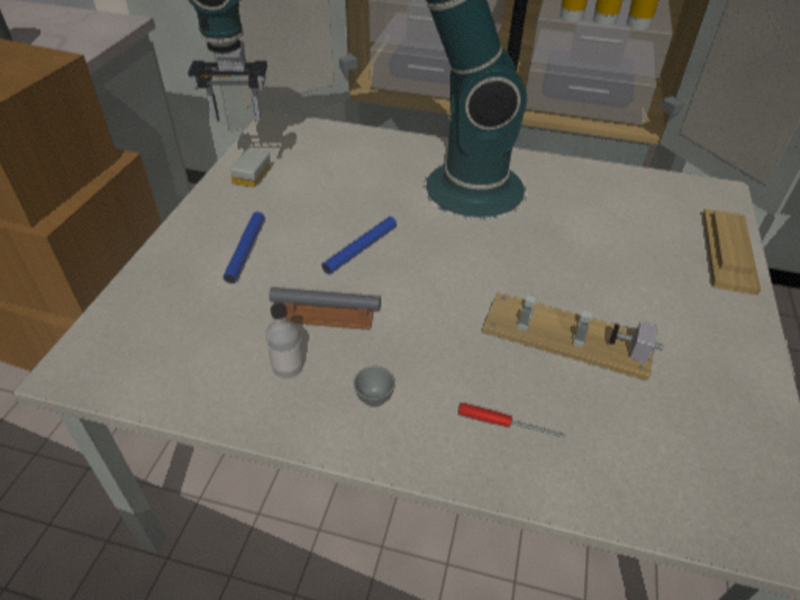

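The top view (at 800x600) shows three tubes: a grey one on the wooden rest at (495,293), and blue ones at (490,422) and (637,373). The grey one on the rest fits. The jig is at (205,335), with the stop block at (117,323), the pad at (152,327) and clips at (191,330) and (257,337). Next I confirm this in a crop and measure.

Run:
```python
from h import *
def line(P):
    c=P.mean(0); w,V=np.linalg.eigh(np.cov((P-c).T)); return c,V[:,-1]
for n in("top","scene"):
    z=np.load(n+"0.npz"); im,d=z["im"],z["d"]; P=cloud(n,d); hsv=cv2.cvtColor(im,cv2.COLOR_BGR2HSV)
    tab=P[(abs(P[...,0]-600)<60)&(abs(P[...,1]-80)<60)&(d>0)]; print(n,"table z",np.median(tab[:,2]))
    # pipe: above supports, low saturation, region of rest
    reg=(abs(P[...,0]-402)<90)&(abs(P[...,1]+216)<150)&(d>0)
    m=reg&(P[...,2]>44)&(P[...,2]<66)&(hsv[...,1]<70); 
    k,l,s,c=cv2.connectedComponentsWithStats(m.astype(np.uint8)); i=1+np.argmax(s[1:,4]); Q=P[l==i]
    c0,a=line(Q[:,:2]); e=(Q[:,:2]-c0)@a; mid=c0+a*(e.max()+e.min())/2
    print(" pipe n",len(Q),"mid",mid,"len",np.ptp(e),"ang",np.degrees(np.arctan2(a[1],a[0])),"ztop",np.percentile(Q[:,2],95),"width",np.ptp((Q[:,:2]-c0)@[-a[1],a[0]]))
    reg=(P[...,0]>220)&(P[...,0]<450)&(P[...,1]>110)&(P[...,1]<520)&(d>0)
    b=reg&(P[...,2]>11)&(P[...,2]<25); Q=P[b][:,:2].astype(np.float32); r=cv2.minAreaRect(Q); print(" board rect",r, "z",np.median(P[b][:,2]))
    print(" box",cv2.boxPoints(r).round(1).tolist())
z=np.load("top0.npz"); im=z["im"]
A=cv2.resize(im[180:250,60:204],(800,389),interpolation=cv2.INTER_CUBIC); B=cv2.resize(im[165:215,255:375],(504,210),interpolation=cv2.INTER_CUBIC)
o=np.zeros((600,800,3),np.uint8); o[:389]=A; o[390:600,:504]=B; cv2.imwrite("pics/crop.png",o)
```

```text
top table z 0.03330377387123917Traceback (most recent call last):
  File "<stdin>", line 10, in <module>
    return _wrapfunc(a, 'argmax', axis=axis, out=out, **kwds)
    return bound(*args, **kwds)
ValueError: attempt to get argmax of an empty sequence
```

Run:
```python
from h import *
z=np.load("top0.npz"); im,d=z["im"],z["d"]; P=cloud("top",d)
for u,v in((495,293),(222,333),(117,323),(152,327),(191,330),(257,337),(365,595)):
    u=int(u*.64);v=int(v*.64); print(u,v,P[v,u].round(),im[v,u],cv2.cvtColor(im[v:v+1,u:u+1],cv2.COLOR_BGR2HSV)[0,0])
A=cv2.resize(im[180:250,60:204],(800,389),interpolation=cv2.INTER_CUBIC); B=cv2.resize(im[165:215,255:375],(504,210),interpolation=cv2.INTER_CUBIC)
o=np.zeros((600,800,3),np.uint8); o[:389]=A; o[390:600,:504]=B; cv2.imwrite("pics/crop.png",o)
```

```text
316 187 [ 575. -233.   55.] [76 76 74] [90  7 76]
142 213 [508. 260.  21.] [ 81 109 122] [ 20  86 122]
74 206 [525. 432.  77.] [129 127 131] [165   8 131]
97 209 [517. 374.  64.] [11 21 18] [ 39 121  21]
122 211 [514. 314.  31.] [69 74 70] [54 17 74]
164 215 [501. 195.  35.] [132 139 134] [ 51  13 139]
233 380 [ 87.  -3. 163.] [41 45 31] [81 79 45]
```

View pics/crop.png

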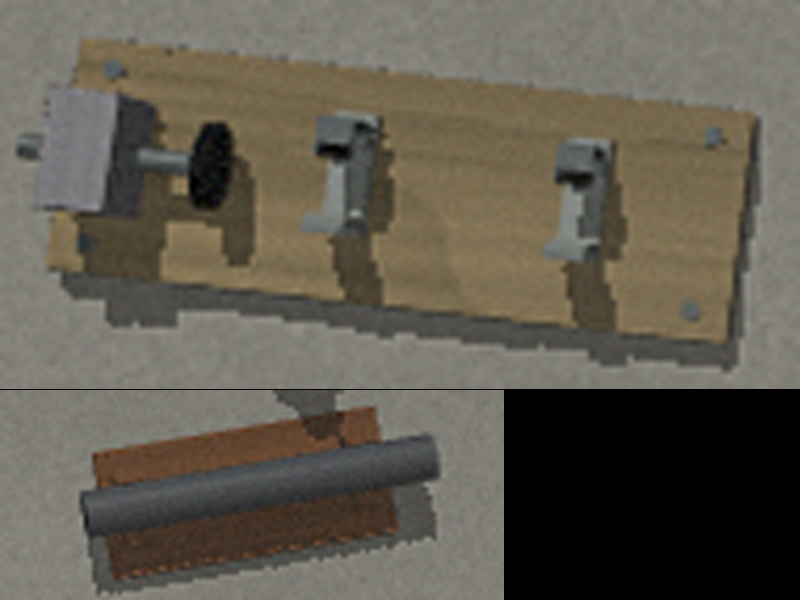

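The crop confirms the plain grey tube on the brown rest at (260,485). It also shows clips at (345,175) and (580,200) with jaws on the upper (+x) side, and the pad at (210,165) on the left. Next I measure with the corrected regions.

```bash
cat > meas.py <<'E'
from h import *
def line(P):
    c=P.mean(0); w,V=np.linalg.eigh(np.cov((P-c).T)); a=V[:,-1]; return c,a*np.sign(a[1])
def rectfit(P,b):
    r=cv2.minAreaRect(P[b][:,:2].astype(np.float32)); bx=cv2.boxPoints(r)
    e=[bx[1]-bx[0],bx[2]-bx[1]]; e=max(e,key=np.linalg.norm); e=e/np.linalg.norm(e)*np.sign(e[1]); return r,e
E
python3 - <<'E'
from meas import *
for n in("top","scene"):
    z=np.load(n+"0.npz"); im,d=z["im"],z["d"]; P=cloud(n,d); hsv=cv2.cvtColor(im,cv2.COLOR_BGR2HSV)
    print(n)
    reg=(abs(P[...,0]-575)<80)&(abs(P[...,1]+225)<160)&(d>0)
    m=reg&(P[...,2]>44)&(P[...,2]<62)&(hsv[...,1]<70)
    k,l,s,c=cv2.connectedComponentsWithStats(m.astype(np.uint8)); i=1+np.argmax(s[1:,4]); Q=P[l==i]
    c0,a=line(Q[:,:2]); e=(Q[:,:2]-c0)@a; nn=np.array([-a[1],a[0]]); f=(Q[:,:2]-c0)@nn
    print(" pipe n",len(Q),"mid",(c0+a*(e.max()+e.min())/2+nn*(f.max()+f.min())/2).round(1),"len",np.ptp(e),"ang",np.degrees(np.arctan2(a[1],a[0])),"ztop",np.percentile(Q[:,2],[50,98]),"w",np.ptp(f))
    T=Q[Q[:,2]>53.5]; print("  top strip",line(T[:,:2]),len(T))
    reg=(P[...,0]>410)&(P[...,0]<620)&(P[...,1]>80)&(P[...,1]<520)&(d>0)
    r,a=rectfit(P,reg&(P[...,2]>13)&(P[...,2]<23)); print(" board",r,np.degrees(np.arctan2(a[1],a[0])))
    c=np.array(r[0]); nn=np.array([a[1],-a[0]])
    s=c-35*a; print(" seat from board",s.round(1))   # board mid at jig y=+35
    m=reg&(P[...,2]>25)&(P[...,2]<110); L=(P[...,:2]-s)@np.stack([nn,a],1)
    for nm,lo,hi in(("clipA",-90,-35),("clipB",35,90),("pad",105,132),("block",150,230)):
        q=m&(L[...,1]>lo)&(L[...,1]<hi)&(abs(L[...,0])<60); X=L[q]; print(" ",nm,len(X),"x",np.percentile(X[:,0],[2,50,98]).round(1),"y",np.percentile(X[:,1],[2,50,98]).round(1),"z",np.percentile(P[q][:,2],[2,50,98]).round(1))
    # black pad face
    q=m&(hsv[...,2]<45)&(L[...,1]>100)&(L[...,1]<150); X=L[q]; print("  black",len(X),X.min(0),X.max(0),np.median(X,0))
E
```

```text
top
 pipe n 903 mid [ 575.4 -235.9] len 239.90876460253125 ang 99.12832901412978 ztop [53.30150348 59.95418082] w 31.617480082297313
  top strip (array([ 575.85182108, -236.52581243]), array([-0.15328259,  0.9881824 ])) 440
 board ((506.4893493652344, 288.90777587890625), (350.9421081542969, 119.84952545166016), 83.21800231933594) 83.21799
 seat from board [502.4 254.2]
  clipA 183 x [-26.5   6.3  34.5] y [-70.5 -62.2 -51.2] z [25.5 35.8 69.6]
  clipB 205 x [-26.2   7.1  34.6] y [49.  57.6 70.1] z [25.5 34.5 70.1]
  pad 106 x [-21.2  -0.7  20.6] y [118.7 120.8 127.3] z [28.3 56.6 71.5]
  block 442 x [-29.3  -0.4  28.4] y [156.6 175.  214.8] z [29.4 71.5 78.7]
  black 99 [-21.4923288  118.32498204] [ 21.13749607 128.48809348] [ -0.5815308 120.9716943]
scene
 pipe n 503 mid [ 577.2 -232.8] len 240.88216047372754 ang 99.24664932184595 ztop [52.90089212 59.37087349] w 34.60607971825671
  top strip (array([ 577.81357516, -233.7900351 ]), array([-0.16185119,  0.98681518])) 221
 board ((507.3695068359375, 291.80548095703125), (349.5731506347656, 126.13776397705078), 83.3647232055664) 83.36472
 seat from board [503.3 257. ]
  clipA 140 x [-27.1  22.4  36. ] y [-69.7 -59.2 -50.1] z [28.3 51.3 69. ]
  clipB 149 x [-26.5  24.4  36.1] y [50.3 59.8 69.6] z [26.8 52.9 69.2]
  pad 51 x [-17.7  11.1  22.3] y [119.7 123.4 130.8] z [33.9 57.7 70.6]
  block 342 x [-26.2  15.3  32.1] y [155.5 180.9 213.6] z [27.5 66.7 77.2]
  black 27 [ -5.89740998 119.66167182] [ 23.17866485 124.97084836] [ 11.33587258 121.72164281]
```

```bash
cat >> h.py <<'E'
def tool():
    s=bot.sense(); q=s["tcp_rot"]; return s,np.array(s["position"]),R.from_quat([q[1],q[2],q[3],q[0]]).as_matrix()
def togo(target,axis_deg):
    """cm along tool axes after the twist is done, twist about tool z making tool x parallel to axis_deg"""
    s,p,M=tool(); ang=np.degrees(np.arctan2(M[1,0],M[0,0])); dy=(axis_deg-ang+90)%180-90
    tw=-dy  # tool z down
    M2=M@R.from_euler("z",tw,degrees=True).as_matrix()
    print("p",p.round(1),"toolx ang",round(ang,2),"twist",round(tw,2),"other",round(tw-180*np.sign(tw),2),"pre-twist cm",(M.T@(target-p)/10).round(2),"post-twist cm",(M2.T@(target-p)/10).round(2),"q",s["qpos"].round(2)[[0,6]],"F",s["contact_force"].round(1),"w",round(s["width"],1),"t",s["time_s"])
    print(" tilt err",M[:,2].round(4))
E
python3 - <<'E'
from h import *
z=np.load("scene0.npz"); im,d=z["im"],z["d"]; P=cloud("scene",d)
for zl in((20,70),(70,110),(110,160),(160,185)):
    m=(abs(P[...,0]-680)<85)&(P[...,1]>-420)&(P[...,1]<-140)&(P[...,2]>zl[0])&(P[...,2]<zl[1])&(d>0)&(P[...,0]>615)
    if m.any(): print(zl,m.sum(),P[m].min(0).round(),P[m].max(0).round())
togo(np.array([576.4,-234.4,21.2]),99.2)
E
```

```text
(20, 70) 63 [ 734. -282.   20.] [ 765. -220.   69.]
(70, 110) 74 [ 725. -284.   70.] [ 765. -222.  110.]
(110, 160) 187 [ 721. -282.  110.] [ 765. -223.  159.]
(160, 185) 79 [ 733. -268.  160.] [ 763. -239.  173.]
p [ 180.9 -597.9  204.9] toolx ang 16.83 twist -82.37 other 97.63 pre-twist cm [ 48.39 -23.32  18.39] post-twist cm [29.54 44.86 18.39] q [ 1.24 -0.05] F [-0.5 -1.1 -0.3] w 94.3 t 0.1
 tilt err [-4.e-04  1.e-03 -1.e+00]
```

jog_arm(
  deltas=[2, -1, 0, 0, 4, -1.9, 0, 0, 4, -1.9, 0, 0, 4, -1.9, 0, 0, 4, -1.9, 0, 0, 4, -1.9, 0, 0, 4, -1.9, 0, 0, 4, -1.9, 0, 0, 4, -1.9, 0, 0, 4, -1.9, 0, 0, 4, -1.9, 0, 0, 2, -1, 0, 0],
  claw=1,
  force=40,
)

```text
time_s: 1.3
position: [543.7, -266.2, 205.1]
tcp_rot: [-0.001, 0.989, 0.148, 0.0]
contact_force: [0.1, -0.4, 0.3]
width: 94.3
grasp_force: 0.0
```

jog_arm(
  deltas=[0, 0, 0, -8, 0, 0, 0, -8, 0, 0, 0, -8, 0, 0, 0, -8, 0, 0, 0, -8, 0, 0, 0, -8, 0, 0, 0, -8, 0, 0, 0, -8, 0, 0, 0, -8, 0, 0, 0, -8, 0, 0, 0, -2.4, 0, 0, 0, 0],
)

```text
time_s: 2.5
position: [541.0, -269.8, 205.1]
tcp_rot: [-0.0, 0.648, 0.762, -0.0]
contact_force: [0.2, 0.8, -0.3]
width: 94.1
grasp_force: 0.0
```

```bash
python3 -c "
from h import *
togo(np.array([576.4,-234.4,21.2]),99.2)"
```

```text
p [ 541.  -269.8  205.1] toolx ang 99.26 twist 0.06 other -179.94 pre-twist cm [ 2.92  4.07 18.39] post-twist cm [ 2.92  4.07 18.39] q [0.78 0.4 ] F [ 0.2  0.8 -0.3] w 94.1 t 2.5
 tilt err [-6.e-04  5.e-04 -1.e+00]
```

jog_arm(
  deltas=[1.5, 2, 1, 0, 1.4, 2.1, 2, 0, 0, 0, 3, 0, 0, 0, 3, 0, 0, 0, 3, 0, 0, 0, 2.5, 0, 0, 0, 2, 0, 0, 0, 1, 0, 0, 0, 0.4, 0, 0, 0, 0, 0, 0, 0, 0, 0],
)

```text
time_s: 3.6
position: [577.6, -234.8, 27.4]
tcp_rot: [0.001, 0.648, 0.762, 0.0]
contact_force: [-0.3, 0.3, 0.5]
width: 94.2
grasp_force: 0.0
```

Run:
```python
from h import *
togo(np.array([576.4,-234.4,21.2]),99.2)
im,d=get_image("scene"); cv2.imwrite("pics/g.png",cv2.resize(im[130:250,130:290],(800,600),interpolation=cv2.INTER_CUBIC))
```

```text
p [ 577.6 -234.8   27.4] toolx ang 99.21 twist 0.01 other -179.99 pre-twist cm [ 0.06 -0.11  0.62] post-twist cm [ 0.06 -0.11  0.62] q [0.65 0.22] F [-0.3  0.3  0.5] w 94.2 t 3.6
 tilt err [ 1.e-03 -4.e-04 -1.e+00]
```

View pics/g.png

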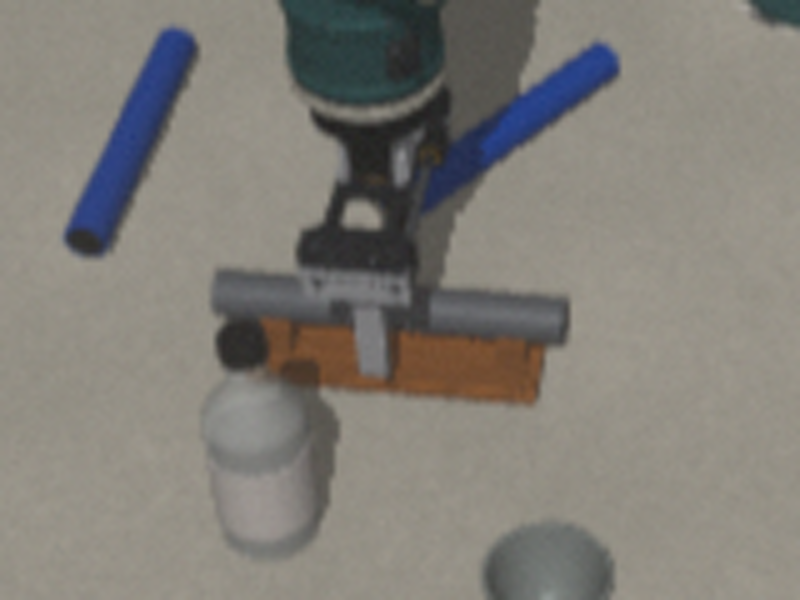

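The fingers straddle the grey pipe near its middle, at (370,320). Now I lower 6 mm and close.

jog_arm(
  deltas=[0, -0.1, 0.3, 0, 0, 0, 0.3, 0, 0, 0, 0, 0],
)

```text
time_s: 3.95
position: [575.9, -234.8, 20.1]
tcp_rot: [-0.0, 0.648, 0.762, -0.0]
contact_force: [-0.9, 0.3, -0.1]
width: 94.0
grasp_force: 0.0
```

jog_arm(
  deltas=[0, 0, 0, 0, 0, 0, 0, 0, 0, 0, 0, 0, 0, 0, 0, 0, 0, 0, 0, 0, 0, 0, 0, 0, 0, 0, 0, 0, 0, 0, 0, 0, 0, 0, 0, 0, 0, 0, 0, 0],
  claw=0,
  force=55,
)

```text
time_s: 4.95
position: [575.9, -234.8, 20.4]
tcp_rot: [-0.0, 0.648, 0.762, -0.0]
contact_force: [-2.8, 0.1, 1.6]
width: 31.1
grasp_force: 55.0
```

```bash
python3 -c "
from h import *
togo(np.array([576.4,-234.4,21.2]),99.2)"
```

```text
p [ 575.9 -234.8   20.4] toolx ang 99.23 twist 0.03 other -179.97 pre-twist cm [ 0.03  0.06 -0.08] post-twist cm [ 0.03  0.06 -0.08] q [0.64 0.22] F [-2.8  0.1  1.6] w 31.1 t 4.95
 tilt err [-6.e-04  1.e-04 -1.e+00]
```

jog_arm(
  deltas=[0, 0, -0.5, 0, 0, 0, -1, 0, 0, 0, -2, 0, 0, 0, -3, 0, 0, 0, -3, 0, 0, 0, -1.5, 0, 0, 0, 0, 0],
)

```text
time_s: 5.65
position: [577.2, -235.1, 132.8]
tcp_rot: [0.002, 0.648, 0.762, 0.0]
contact_force: [0.1, -0.2, -0.8]
width: 30.7
grasp_force: 55.0
```

```bash
python3 -c "
from h import *
togo(np.array([500.3,235.6,100]),83.3); print(bot.sense()['grasp_force'])"
```

```text
p [ 577.2 -235.1  132.8] toolx ang 99.23 twist 15.93 other -164.07 pre-twist cm [47.7  -0.06  3.18] post-twist cm [ 45.85 -13.14   3.18] q [0.69 0.28] F [ 0.1 -0.2 -0.8] w 30.7 t 5.65
 tilt err [ 0.0033 -0.0015 -1.    ]
54.99948263168335
```

jog_arm(
  deltas=[0, 0, 0, 2, 0, 0, 0, 4, 0, 0, 0, 4, 0, 0, 0, 4, 0, 0, 0, 1.9, 1.4, -0.4, 0, 0, 3, -0.9, 0, 0, 4, -1.1, 0, 0, 4, -1.1, 0, 0, 4, -1.1, 0, 0, 4, -1.1, 0, 0, 4, -1.1, 0, 0],
)

```text
time_s: 6.85
position: [535.7, 18.0, 130.2]
tcp_rot: [-0.0, 0.746, 0.666, -0.0]
contact_force: [0.6, 0.8, -1.3]
width: 31.5
grasp_force: 55.0
```

jog_arm(
  deltas=[4, -1.1, 0, 0, 4, -1.1, 0, 0, 4, -1.1, 0, 0, 4, -1.1, 0, 0, 2, -0.7, 0, 0, 1, -0.3, 0, 0, 0, 0, 0, 0, 0, 0, 0, 0, 0, 0, 0, 0],
)

```text
time_s: 7.75
position: [505.7, 209.0, 130.3]
tcp_rot: [0.0, 0.748, 0.664, -0.0]
contact_force: [0.3, -0.2, -1.1]
width: 31.0
grasp_force: 55.0
```

```bash
python3 -c "
from h import *
togo(np.array([500.3,235.6,100]),83.3); print(bot.sense()['grasp_force'])"
```

```text
p [505.7 209.  130.3] toolx ang 83.24 twist -0.06 other 179.94 pre-twist cm [ 2.58 -0.85  3.03] post-twist cm [ 2.58 -0.85  3.03] q [-0.  -0.8] F [ 0.3 -0.2 -1.1] w 31.0 t 7.75
 tilt err [-1.e-04 -5.e-04 -1.e+00]
54.99926447868347
```

jog_arm(
  deltas=[1.2, -0.4, 1, 0, 1.4, -0.45, 1.5, 0, 0, 0, 2, 0, 0, 0, 1, 0, 0, 0, 0, 0, 0, 0, 0, 0],
)

```text
time_s: 8.35
position: [500.4, 236.8, 75.9]
tcp_rot: [0.0, 0.747, 0.664, 0.0]
contact_force: [0.1, 0.3, -0.6]
width: 31.2
grasp_force: 55.0
```

```bash
cat > chk.py <<'E'
from meas import *
import sys
tag=sys.argv[1]; s,p,M=tool(); zax=p[2]+19.6
togo(np.array([500.3,235.6,26.4]),83.3)
a=np.array([np.cos(np.radians(83.3)),np.sin(np.radians(83.3))]); nn=np.array([a[1],-a[0]])
o=[]
for n,seat in(("top",(502.4,254.2)),("scene",(503.3,257.0))):
    im,d=get_image(n); P=cloud(n,d); L=(P[...,:2]-seat)@np.stack([nn,a],1); np.savez(f"{n}_{tag}.npz",im=im,d=d)
    # pipe surface on each side of gripper, near its predicted axis
    for lo,hi in((-150,-75),(-48,-30),(-20,45),(75,110)):
        m=(d>0)&(abs(L[...,0])<22)&(L[...,1]>lo)&(L[...,1]<hi)&(P[...,2]>zax)&(P[...,2]<zax+19)
        Q=L[m]; 
        if len(Q)>5: print(n,(lo,hi),len(Q),"x mid",((np.percentile(Q[:,0],1)+np.percentile(Q[:,0],99))/2).round(1),"rng",np.percentile(Q[:,0],[1,99]).round(1),"y",np.percentile(Q[:,1],[1,99]).round(1),"z",np.percentile(P[m][:,2],[50,98]).round(1))
    m=(d>0)&(L[...,1]>80)&(L[...,1]<160)&(abs(L[...,0])<30)&(P[...,2]>28)&(P[...,2]<75)&(im.max(2)<45)
    print(n,"pad y",np.percentile(L[m][:,1],[2,30,50,98]).round(1) if m.any() else None)
    o.append(cv2.resize(im[150:270,50:210] if n=="top" else im[130:250,300:460],(400,300),interpolation=cv2.INTER_CUBIC))
cv2.imwrite(f"pics/{tag}.png",cv2.resize(np.hstack(o),(800,300)))
E
python3 chk.py above
```

```text
p [500.4 236.8  75.9] toolx ang 83.28 twist -0.02 other 179.98 pre-twist cm [-0.12  0.01  4.95] post-twist cm [-0.12  0.01  4.95] q [-0.08 -0.9 ] F [ 0.1  0.3 -0.6] w 31.2 t 8.35
 tilt err [ 1.e-04  0.e+00 -1.e+00]
top (-150, -75) 276 x mid 1.5 rng [-14.1  17.1] y [-138.5  -75.7] z [108.3 114.1]
top pad y None
scene (-150, -75) 156 x mid 3.9 rng [-10.8  18.5] y [-137.3  -75.7] z [107.4 113.7]
scene (-48, -30) 28 x mid 13.7 rng [ 8.7 18.7] y [-47.3 -30.8] z [104.3 111. ]
scene (-20, 45) 120 x mid 4.9 rng [-8.7 18.6] y [-7.  44.7] z [106.4 113.7]
scene (75, 110) 74 x mid 5.5 rng [-8.2 19.2] y [ 75.8 101.1] z [107.5 113.9]
scene pad y [119.7 120.4 121.7 125.2]
```

View pics/above.png

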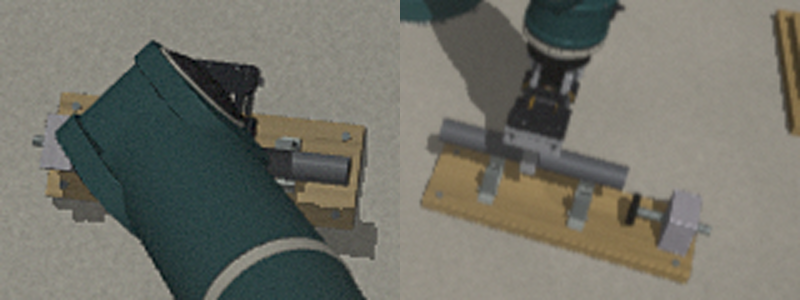

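The pipe hangs level over the jig: its free end shows at (320,165) in the left half, and it sits above both clips in the right half. I refine its lateral offset with a cylinder fit.

Run:
```python
from meas import *
from scipy.optimize import least_squares
def cyl(n,f,c,ang,zax,rngs):
    z=np.load(f); P=cloud(n,z["d"]); a=np.array([np.cos(np.radians(ang)),np.sin(np.radians(ang))]); nn=np.array([a[1],-a[0]])
    L=(P[...,:2]-c)@np.stack([nn,a],1); sat=cv2.cvtColor(z["im"],cv2.COLOR_BGR2HSV)[...,1]
    m=(z["d"]>0)&(abs(L[...,0])<24)&(P[...,2]>zax-8)&(P[...,2]<zax+22)&(sat<70)
    mm=np.zeros_like(m)
    for lo,hi in rngs: mm|=m&(L[...,1]>lo)&(L[...,1]<hi)
    X,Y,Z=L[mm][:,0],L[mm][:,1],P[mm][:,2]
    r=least_squares(lambda q:np.hypot(X-q[0]-q[1]*Y/100,Z-q[2]-q[3]*Y/100)-16,[0,0,zax,0],loss="soft_l1")
    print(n,f,len(X),"x0",r.x[0].round(2),"slope mm/100",r.x[1].round(2),"z",r.x[2].round(1),r.x[3].round(2),"rms",np.sqrt(np.mean(r.fun**2)).round(2))
for n in("top","scene"): cyl(n,n+"0.npz",(575.9,-234.8),99.2,40,[(-115,115)])
cyl("top","top_above.npz",(502.4,254.2),83.3,95.5,[(-136,-75)])
cyl("scene","scene_above.npz",(503.3,257.0),83.3,95.5,[(-136,-75),(5,98)])
# lateral centres of jig parts, per height band
a=np.array([np.cos(np.radians(83.3)),np.sin(np.radians(83.3))]); nn=np.array([a[1],-a[0]])
for n,s in(("top",(502.4,254.2)),("scene",(503.3,257.0))):
    z=np.load(n+"0.npz"); P=cloud(n,z["d"]); L=(P[...,:2]-s)@np.stack([nn,a],1)
    m=(P[...,2]>13)&(P[...,2]<23)&(z["d"]>0)&(abs(L[...,0])<80)
    ys=np.arange(-120,200,10); lo=[];hi=[]
    for y in ys:
        q=m&(abs(L[...,1]-y)<5); lo.append(L[q][:,0].min()); hi.append(L[q][:,0].max())
    print(n,"board edges fit",np.polyfit(ys/100,lo,1).round(2),np.polyfit(ys/100,hi,1).round(2))
```

```text
top top0.npz 892 x0 -0.13 slope mm/100 0.16 z 40.2 -0.19 rms 2.22
scene scene0.npz 611 x0 -1.26 slope mm/100 -0.17 z 40.1 -0.29 rms 2.34
top top_above.npz 271 x0 1.19 slope mm/100 -0.56 z 94.1 -1.28 rms 2.03
scene scene_above.npz 464 x0 0.66 slope mm/100 0.34 z 96.1 0.09 rms 2.24
top board edges fit [  0.26 -59.28] [ 0.06 58.91]
scene board edges fit [  8.78 -50.05] [5.000e-02 6.118e+01]
```

jog_arm(
  deltas=[0, -0.1, 0.5, 0, 0, 0, 1, 0, 0, 0, 0.3, 0, 0, 0, 0, 0],
)

```text
time_s: 8.85
position: [498.5, 237.3, 56.7]
tcp_rot: [-0.0, 0.747, 0.665, -0.001]
contact_force: [-0.1, 0.0, -0.7]
width: 30.8
grasp_force: 55.0
```

jog_arm(
  deltas=[0, 0, 0.3, 0, 0, 0, 0.3, 0, 0, 0, 0.3, 0, 0, 0, 0, 0],
)

```text
time_s: 9.25
position: [497.5, 237.6, 47.9]
tcp_rot: [-0.001, 0.747, 0.665, -0.001]
contact_force: [-7.9, 0.4, 0.5]
width: 30.8
grasp_force: 55.0
```

jog_arm(
  deltas=[0, 0, 0.3, 0, 0, 0, 0.3, 0, 0, 0, 0, 0],
)

```text
time_s: 9.55
position: [497.4, 237.6, 41.8]
tcp_rot: [-0.001, 0.747, 0.665, -0.001]
contact_force: [-7.3, 0.3, -2.2]
width: 31.4
grasp_force: 55.0
```

jog_arm(
  deltas=[0, 0.1, 0.2, 0, 0, 0, 0.2, 0, 0, 0, 0, 0],
)

```text
time_s: 9.85
position: [498.4, 237.4, 37.8]
tcp_rot: [-0.001, 0.747, 0.665, -0.001]
contact_force: [-7.7, 0.8, -3.1]
width: 30.7
grasp_force: 55.0
```

jog_arm(
  deltas=[0, 0, 0.2, 0, 0, 0, 0.2, 0, 0, 0, 0, 0],
)

```text
time_s: 10.15
position: [498.5, 237.4, 33.7]
tcp_rot: [-0.001, 0.747, 0.665, -0.001]
contact_force: [-6.3, 0.9, -3.8]
width: 30.7
grasp_force: 55.0
```

jog_arm(
  deltas=[0, 0, 0.2, 0, 0, 0, 0.1, 0, 0, 0, 0, 0],
)

```text
time_s: 10.45
position: [498.7, 237.4, 30.8]
tcp_rot: [-0.001, 0.747, 0.665, -0.001]
contact_force: [-4.6, 0.6, -5.7]
width: 30.8
grasp_force: 55.0
```

jog_arm(
  deltas=[0, 0, 0.15, 0, 0, 0, 0.15, 0, 0, 0, 0, 0],
)

```text
time_s: 10.75
position: [499.5, 237.3, 28.1]
tcp_rot: [-0.0, 0.747, 0.665, -0.0]
contact_force: [-3.9, 1.7, -6.3]
width: 30.8
grasp_force: 55.0
```

jog_arm(
  deltas=[0, 0, 0.1, 0, 0, 0, 0, 0],
)

```text
time_s: 10.95
position: [499.9, 237.3, 27.3]
tcp_rot: [-0.0, 0.747, 0.665, -0.0]
contact_force: [-4.4, 2.3, -5.1]
width: 30.7
grasp_force: 55.0
```

jog_arm(
  deltas=[0, 0, 0.1, 0, 0, 0, 0, 0],
)

```text
time_s: 11.15
position: [500.1, 237.3, 26.5]
tcp_rot: [-0.0, 0.747, 0.665, 0.0]
contact_force: [-3.3, 1.2, -5.9]
width: 30.9
grasp_force: 55.0
```

jog_arm(
  deltas=[0, 0, 0.1, 0, 0, 0, 0, 0],
)

```text
time_s: 11.35
position: [500.2, 237.4, 26.3]
tcp_rot: [0.0, 0.747, 0.665, 0.0]
contact_force: [-7.9, -2.2, 12.2]
width: 30.7
grasp_force: 55.0
```

jog_arm(
  deltas=[0, 0, 0.1, 0, 0, 0, 0, 0, 0, 0, 0, 0],
)

```text
time_s: 11.65
position: [500.3, 237.4, 26.1]
tcp_rot: [0.001, 0.747, 0.665, 0.0]
contact_force: [-13.4, -5.4, 31.7]
width: 30.6
grasp_force: 55.0
```

jog_arm(
  deltas=[0, -0.1, -0.1, 0, 0, 0, -0.03, 0, 0, 0, 0, 0],
)

```text
time_s: 11.95
position: [499.7, 237.5, 26.3]
tcp_rot: [0.0, 0.747, 0.665, 0.001]
contact_force: [-1.0, -1.3, 8.6]
width: 31.0
grasp_force: 55.0
```

```bash
python3 chk.py seated
python3 - <<'E'
from h import *
a=np.load("scene0.npz")["im"];b=np.load("scene_seated.npz")["im"]
f=lambda i:cv2.resize(i[180:230,310:430],(800,300),interpolation=cv2.INTER_CUBIC)
cv2.imwrite("pics/cmp.png",np.vstack([f(a),f(b)]))
E
```

```text
p [499.7 237.5  26.3] toolx ang 83.32 twist 0.02 other -179.98 pre-twist cm [-0.18  0.08 -0.01] post-twist cm [-0.18  0.08 -0.01] q [-0.11 -0.94] F [-1.  -1.3  8.6] w 31.0 t 11.95
 tilt err [ 1.4e-03  4.0e-04 -1.0e+00]
top (-150, -75) 253 x mid 0.8 rng [-14.7  16.3] y [-138.   -75.9] z [58.5 64.4]
top pad y None
scene (-150, -75) 150 x mid 4.3 rng [-10.3  19. ] y [-137.  -76.] z [58.  64.1]
scene (-48, -30) 23 x mid 14.1 rng [10.4 17.8] y [-47.4 -30.7] z [51.2 59.2]
scene (-20, 45) 105 x mid 5.0 rng [-8.4 18.5] y [-6.2 44.1] z [56.3 63.8]
scene (75, 110) 70 x mid 5.2 rng [-7.8 18.2] y [ 75.5 102. ] z [58.6 63.6]
scene pad y [119.9 120.8 121.9 125. ]
```

View pics/cmp.png

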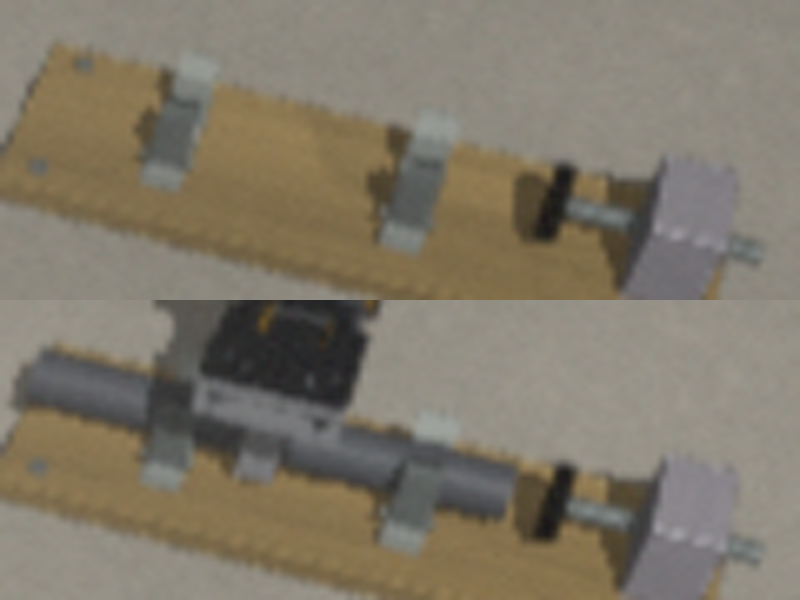

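Both jaws are back in their rest positions (feet at (165,480) and (405,535), same as before), and the pipe lies level, with its end about 18 mm from the pad. Next I ease the down force and slide.

jog_arm(
  deltas=[0, 0, -0.04, 0, 0.3, 0, 0, 0, 0.4, 0, 0, 0, 0.4, 0, 0, 0, 0, 0, 0, 0],
)

```text
time_s: 12.55
position: [500.6, 249.0, 26.3]
tcp_rot: [-0.0, 0.747, 0.665, 0.0]
contact_force: [0.5, 1.2, 2.6]
width: 31.0
grasp_force: 55.0
```

jog_arm(
  deltas=[0.2, 0, 0, 0, 0.2, 0, 0, 0, 0, 0, 0, 0],
)

```text
time_s: 12.85
position: [501.0, 252.3, 26.3]
tcp_rot: [0.0, 0.747, 0.665, 0.0]
contact_force: [-0.5, -2.1, 5.6]
width: 31.2
grasp_force: 55.0
```

jog_arm(
  deltas=[0.2, 0, 0, 0, 0.1, 0, 0, 0, 0, 0, 0, 0],
)

```text
time_s: 13.15
position: [501.4, 255.1, 26.3]
tcp_rot: [0.0, 0.747, 0.665, 0.0]
contact_force: [-1.6, -3.0, 6.2]
width: 31.0
grasp_force: 55.0
```

jog_arm(
  deltas=[0.2, 0, 0, 0, 0.1, 0, 0, 0, 0, 0, 0, 0],
)

```text
time_s: 13.45
position: [501.7, 257.7, 26.3]
tcp_rot: [0.0, 0.747, 0.665, -0.0]
contact_force: [0.2, -5.4, 7.3]
width: 31.0
grasp_force: 55.0
```

jog_arm(
  deltas=[0.2, 0, -0.03, 0, 0.2, 0, 0, 0, 0, 0, 0, 0],
)

```text
time_s: 13.75
position: [502.0, 261.6, 26.3]
tcp_rot: [0.0, 0.747, 0.665, -0.0]
contact_force: [-0.3, -4.9, 4.6]
width: 31.2
grasp_force: 55.0
```

```bash
python3 chk.py p1 | grep -v top
```

```text
p [502.  261.6  26.3] toolx ang 83.3 twist -0.0 other 180.0 pre-twist cm [-2.6   0.13 -0.  ] post-twist cm [-2.6   0.13 -0.  ] q [-0.16 -0.97] F [-0.3 -4.9  4.6] w 31.2 t 13.75
 tilt err [-2.e-04 -1.e-03 -1.e+00]
scene (-150, -75) 93 x mid 3.6 rng [-9.  16.2] y [-113.   -76.2] z [58.3 63.8]
scene (-48, -30) 44 x mid 3.6 rng [-9.9 17.2] y [-47.3 -30.7] z [58.3 63.8]
scene (-20, 45) 60 x mid 11.5 rng [ 3.  19.9] y [-19.6  44.3] z [53.3 62. ]
scene (75, 110) 95 x mid 4.7 rng [-8.8 18.1] y [ 75.6 109.7] z [58.8 64. ]
scene pad y [126.1 127.7 128.4 131.5]
```

jog_arm(
  deltas=[0.2, 0, -0.01, 0, 0.2, 0, 0, 0, 0.2, 0, 0, 0, 0.2, 0, 0, 0, 0.1, 0, 0, 0, 0, 0, 0, 0, 0, 0, 0, 0],
)

```text
time_s: 14.55
position: [502.9, 269.3, 26.3]
tcp_rot: [0.001, 0.747, 0.664, -0.001]
contact_force: [-1.2, -12.5, 7.1]
width: 30.9
grasp_force: 55.0
```

```bash
python3 chk.py p2
```

```text
p [502.9 269.3  26.3] toolx ang 83.26 twist -0.04 other 179.96 pre-twist cm [-3.37  0.13 -0.  ] post-twist cm [-3.37  0.13 -0.  ] q [-0.17 -0.99] F [ -1.2 -12.5   7.1] w 30.9 t 14.55
 tilt err [-9.0e-04 -2.7e-03 -1.0e+00]
top (-150, -75) 132 x mid 0.2 rng [-15.2  15.5] y [-106.7  -75.6] z [58.9 63.3]
top (-48, -30) 66 x mid 0.7 rng [-14.7  16. ] y [-47.5 -31. ] z [58.8 64.2]
top (-20, 45) 14 x mid 7.0 rng [ 0.2 13.8] y [-19.6 -10. ] z [59.7 62.4]
top pad y None
scene (-150, -75) 75 x mid 3.1 rng [-11.6  17.7] y [-105.4  -75.4] z [58.6 64.8]
scene (-48, -30) 43 x mid 3.5 rng [-11.7  18.8] y [-47.5 -30.7] z [57.6 63.3]
scene (-20, 45) 51 x mid 12.3 rng [ 8.2 16.4] y [-18.5  43.8] z [52.6 59.4]
scene (75, 110) 93 x mid 4.1 rng [-10.1  18.3] y [ 75.4 109.8] z [58.4 63.7]
scene pad y [134.  135.8 137.1 139.3]
```

View pics/p2.png

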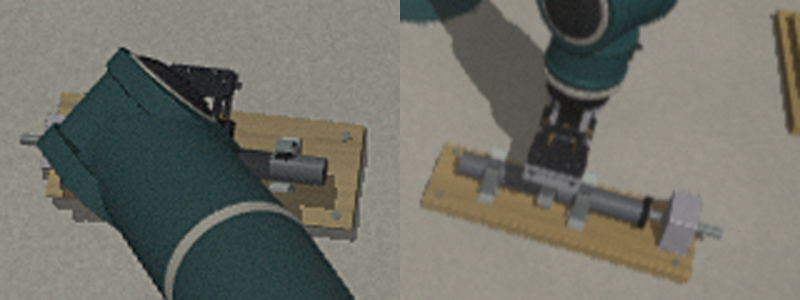

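The picture shows the pipe seated under both jaws with its end on the pad at (645,212), pressed in about 15 mm. I ease the down force a touch and check that it holds steady.

jog_arm(
  deltas=[0, 0, -0.02, 0, 0, 0, 0, 0, 0, 0, 0, 0, 0, 0, 0, 0, 0, 0, 0, 0, 0, 0, 0, 0, 0, 0, 0, 0, 0, 0, 0, 0],
)

```text
time_s: 15.45
position: [502.9, 269.3, 26.4]
tcp_rot: [0.001, 0.747, 0.664, -0.001]
contact_force: [0.0, -11.4, 4.2]
width: 30.9
grasp_force: 55.0
```

```bash
python3 chk.py p3 | grep -E "pad|p \[|75, 110"
```

```text
p [502.9 269.3  26.4] toolx ang 83.26 twist -0.04 other 179.96 pre-twist cm [-3.38  0.14  0.01] post-twist cm [-3.38  0.14  0.01] q [-0.17 -0.99] F [  0.  -11.4   4.2] w 30.9 t 15.45
top pad y None
scene (75, 110) 95 x mid 4.2 rng [-9.8 18.2] y [ 75.6 109.5] z [58.1 63.5]
scene pad y [134.  135.7 136.6 139.1]
```

The hold is steady, with the stop about 14.7 mm in and roughly 10–11 N of push, so I hand in.

```bash
python3 -c "
from h import *
print(close_job())"
```

```text
the job is handed in; nothing more can be done
None
```

The pipe is seated in both clips with the jaws closed over it, and the arm still grips it, pressing the end stop about 15 mm in (half-way, roughly 10 N); I handed the job in at about 15.6 s, with no verdict returned.

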